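# Start the press screw over the printing block

## Robot

A 6-joint arm with a two-finger parallel gripper is mounted at the origin on the work surface. World frame = base frame: x ahead of the robot, y to its left, z up, the work surface at z = 0. Lengths are in m, angles in rad, forces in N, time in s.
With the tool pointing down it reaches from about 0.35 to 0.975 m from the base axis. Payload 4.9 kg.
Tool frame: the origin (TCP) lies between the finger pads; the fingertips stand 25 mm ahead of it and the grasp point (between the pads) lies 6 mm ahead of it (ctrl.tip_reach is the distance from the TCP to the fingertips, in m); z points along the fingers, y is the direction in which the jaws open and shut (so a half turn about z gives the same grasp; the last joint's range is limited). The gripper opens to 85 mm and grips with 20 to 120 N. Pads are 22 mm wide; open, the fingers measure 114 mm over their backs; the gripper's body (76 mm by 85 mm) begins 54 mm behind the grasp point. The pads swing forward as they close: fully open they stand 13 mm farther back than shut.
Start: joints at [1.071, 0.053, 1.613, -0, 1.476, -0.119], TCP at [0.232, 0.58, 0.256] pointing down, gripper open.
Joint ranges: [-3.01, 3.01], [-1.01, 2.22], [0.06, 2.58], [-1.02, 4.17], [0.09, 2.62], [-3.14, 3.14]. Speed limits (rad/s): [2.57, 2.57, 3.14, 3.14, 3.14, 3.14].

## Interface

Orientations are given as a rotation vector (axis times angle).
In Python, from station import get_obs, get_image, camera_params, order, ctrl gives the robot as it stands.
- The arm moves only by the tool move_arm, never from a script. Its argument "deltas" is one flat list of numbers, 5 for each row, row after row: the opening, from -1 (shut) to 1 (fully open), so that 0 is half open, then the shift along the tool's x, y, z in m, then the turn about the tool's z in degrees. In form: [fingers, tx, ty, tz, turn, fingers, tx, ty, tz, turn, ...]. A call has 1 to 10 rows; each row is the pose to reach, as a shift and turn from the pose measured when the call began, along the tool's axes at that moment; what a row does not reach only later rows make up. A row lasts 1/10 s, in which the tool goes at most 50 mm and 8.59 degrees, less where a joint would pass 70% of its speed; a pose out of reach is approached as far as the arm can. A call with a gripper value outside its range is refused whole. The fingers move at their own pace and stop on an object; "force" is the grip in N (left out, the last holds). Time passes only in rows, so rows that repeat a pose let the fingers close. It gives the time, the measured TCP pose, the force and the opening at its end, in the units of the state.
- get_obs(): the state, without advancing time (a new reading comes with each control period).
- get_image(name): name is "scene" or "side" or "wrist"; returns the picture (384x512x3 uint8, red, green, blue); there is no depth.
- camera_params(name): a dict with "camera_matrix" (3x3 intrinsics, pixels), "extrinsics" (4x4, takes a point from camera to world coordinates); the wrist camera has in their place "tool_from_camera" (4x4, takes a point from camera to tool coordinates, whose origin is the TCP and whose axes are the flange's). Camera axes: x right, y up, looking along -z (the intrinsics and any distortion apply to the point x, -y, -z); pixel columns grow to the right and rows downward; lengths in m; the calibration is good to about 2 mm. The wrist camera is an equidistant fisheye: a pixel r from the principal point sees the ray r / f radians off the axis. A picture is of the moment at which its call begins: read the wrist's pose just before it. camera_params takes no time and is no camera call.
- order.finish_job(): hands the job in, once; it reports no verdict.
The state is a dict: "t": time; "q": joint angles; "dq": joint speeds; "effort": joint torques, N m; "tool_pos": TCP position; "tool_rot": TCP orientation; "contact_force": force on the tool from outside, world axes, zero at the start; "wrist_torque": the same for the moment, N m; "opening": finger opening in m.
Only numpy, scipy, OpenCV 4.12 (cv2) and the standard library are available. Lean on these libraries where they do the work, as an engineer would, in place of code of your own. Each camera call takes 0.05 s, during which the arm holds its last target. There are 200 camera calls.

## Task

Only one of the two small screw presses has the thick printing block with the raised pattern in it; the other holds just a thin bare board, and you leave that press alone. Take the crank handle of the press with the block and turn its screw backward (anticlockwise from above) until you feel it drop into its thread, then turn it forward (clockwise) one full turn so that it is properly started, without shifting the block. Finish while still holding that crank handle: keep your grip on it, at rest, and do not let go.

Things in the scene. Friction and masses are not known exactly. Their poses are not given: they have to be found in the camera images.
- press_left: left one (from the robot) of two like screw presses of grey iron, fixed. Origin: underside centre of its base plate, on the screw's vertical axis. Base 200 (x) x 230 (y) x 22 mm; two columns at y = +-92 mm carry a beam at 118 to 148 mm with a threaded boss, 68 mm across, up to 170 mm. The steel screw in it has a crank on top; right-hand thread, 10 mm a turn
- screw_left (a joint): height of the left screw in m, up positive. about +0.0105: not started, resting on the boss's face. 0 (+-0.001): dropped into the start of the thread; then 0.010 lower per turn forward. On the face it turns backward easily, up to 3/4 turn, then drops 10 mm by its weight (0.9 kg) at a hidden place; forward, a stop blocks it. Past the drop, about 1 rad of free play further back, then a stop
- handle_mid_left (a point): centre of the left crank handle: upright round wooden sleeve, diameter 22, height 65 mm, on the crank arm 55 mm from the screw's axis, centre 244 mm above the table at screw joint 0. It spins freely: grip it from above, lead it round without turning the hand. It sinks with the screw; at the drop its weight comes on the hand, which must follow it down
- press_right: right one (from the robot) of two like screw presses of grey iron, fixed. Origin: underside centre of its base plate, on the screw's vertical axis. Base 200 (x) x 230 (y) x 22 mm; two columns at y = +-92 mm carry a beam at 118 to 148 mm with a threaded boss, 68 mm across, up to 170 mm. The steel screw in it has a crank on top; right-hand thread, 10 mm a turn
- screw_right (a joint): height of the right screw in m, up positive. about +0.0105: not started, resting on the boss's face. 0 (+-0.001): dropped into the start of the thread; then 0.010 lower per turn forward. On the face it turns backward easily, up to 3/4 turn, then drops 10 mm by its weight (0.9 kg) at a hidden place; forward, a stop blocks it. Past the drop, about 1 rad of free play further back, then a stop
- handle_mid_right (a point): centre of the right crank handle: upright round wooden sleeve, diameter 22, height 65 mm, on the crank arm 55 mm from the screw's axis, centre 244 mm above the table at screw joint 0. It spins freely: grip it from above, lead it round without turning the hand. It sinks with the screw; at the drop its weight comes on the hand, which must follow it down
- block_mid (a point): centre of the printing block: a wooden block faced with brown linoleum with a raised leaf pattern on top, 110 x 80 x 22 mm, lying loose on the base plate under one of the two screws (which one varies). Under the other screw lies only a bare brown millboard, 110 x 80 x 4 mm
- handle_left: the same left crank handle sleeve as a body; origin at the centre of its lower end, z up (it spins, so its yaw means nothing)
- handle_right: the same right crank handle sleeve as a body; origin at the centre of its lower end, z up (it spins, so its yaw means nothing)
Things that resemble listed ones, but are neither listed nor needed, are in the scene too. What is shaped like the part that bears block_mid but pink is not meant.

How it is judged:
By the outcome, as a careful person would: the job done as asked, in the order asked, and still so for the second after the job is handed in, while the arm keeps its last pose, push and grip.
It also fails if it takes over 69 s, if anything falls off the work surface, if the arm or the gripper's body presses on something with over 40 N, if the wrist force passes 120 N, or if a joint passes its speed limit or range.

## Working session

There is one attempt and no reset: what is moved stays moved. The work goes in short steps, Python scripts to look and compute and a tool call to move; the robot and the scene stay as the last step left them, time stands still between calls to the robot, and variables do not carry over. Pictures are saved under pics/ and viewed, about 8 in all and at most 12, crops included, and the job is handed in when it is done.

Besides the shell and the picture viewer there is one more tool, called after "Call:" as a command line: name --argument value ..., lists and objects as JSON in quotes. move_arm: Moves the arm, as the interface text tells. Its arguments: {"type":"object","properties":{"deltas":{"type":"array"},"force":{"type":"number"}},"required":["deltas"]}

```bash
mkdir -p pics; ls; python3 - <<'E'
from station import *
import cv2,numpy as np
o=get_obs();print({k:np.round(v,3).tolist() for k,v in o.items()})
a=get_image("scene");b=get_image("side")
for n,i in(("scene",a),("side",b)):
    cv2.imwrite(f"pics/{n}0.png",cv2.cvtColor(i,cv2.COLOR_RGB2BGR));p=camera_params(n);print(n,{k:np.round(v,3).tolist() if not isinstance(v,str) else v for k,v in p.items()})
cv2.imwrite("pics/both.png",cv2.cvtColor(np.vstack([a,b])[:, :],cv2.COLOR_RGB2BGR)[:768])
E
```

```text
pics
{'t': 0.0, 'q': [1.071, 0.053, 1.614, -0.0, 1.476, -0.119], 'dq': [0.001, 0.0, 0.002, -0.001, -0.0, -0.0], 'effort': [-0.0, -39.372, -37.016, -0.0, 0.007, 0.0], 'tool_pos': [0.232, 0.58, 0.255], 'tool_rot': [-0.594, -3.084, 0.003], 'contact_force': [-0.13, 0.927, -0.623], 'wrist_torque': [0.01, -0.012, 0.006], 'opening': 0.085}
scene {'camera_matrix': [[381.867, 0.0, 255.572], [0.0, 381.867, 192.351], [0.0, 0.0, 1.0]], 'extrinsics': [[0.45, -0.571, 0.687, 1.244], [0.893, 0.293, -0.341, -0.249], [-0.006, 0.767, 0.641, 0.684], [0.0, 0.0, 0.0, 1.0]]}
side {'camera_matrix': [[485.38, 0.0, 250.11], [0.0, 485.38, 195.966], [0.0, 0.0, 1.0]], 'extrinsics': [[0.881, -0.373, 0.291, 1.012], [0.473, 0.704, -0.53, -0.596], [-0.007, 0.605, 0.796, 1.07], [0.0, 0.0, 0.0, 1.0]]}
```

View pics/scene0.png

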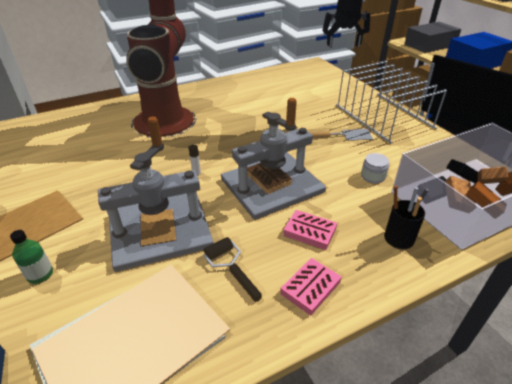

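View pics/side0.png

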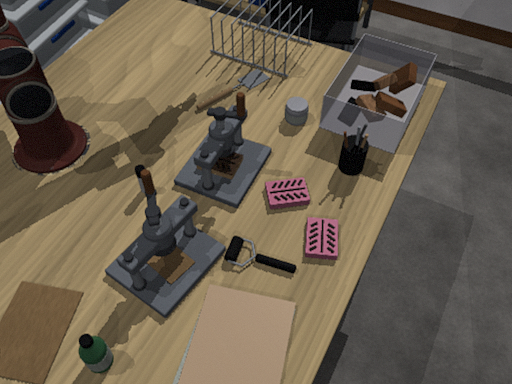

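The left press (scene ~(270,175), side ~(225,160)) seems to hold a patterned block. The right press (scene ~(157,225)) seems to hold a plain board. The pink blocks at (310,229) and (311,285) are decoys. I'll confirm this in a crop and triangulate the handle.

```bash
cat > h.py <<'E'
import numpy as np, cv2
from station import *
def ray(n,u,v):
    p=camera_params(n);K=np.array(p["camera_matrix"]);E=np.array(p["extrinsics"])
    d=np.linalg.inv(K)@[u,v,1];d=E[:3,:3]@[d[0],-d[1],-d[2]]
    return E[:3,3],d/np.linalg.norm(d)
def onz(n,u,v,z):
    o,d=ray(n,u,v);return o+d*(z-o[2])/d[2]
def tri(a,b):
    A=0;B=0;L=[ray(*a),ray(*b)]
    for o,d in L:
        P=np.eye(3)-np.outer(d,d);A=A+P;B=B+P@o
    x=np.linalg.solve(A,B);return x,[np.linalg.norm(np.cross(x-o,d)) for o,d in L]
def wood(img,box):
    x0,y0,x1,y1=box;h=cv2.cvtColor(img,cv2.COLOR_RGB2HSV)[y0:y1,x0:x1]
    m=cv2.inRange(h,(0,110,40),(13,255,190))
    n,l,s,c=cv2.connectedComponentsWithStats(m);i=1+np.argmax(s[1:,4])
    return c[i]+[x0,y0],s[i]+[x0,y0,0,0,0]
E
python3 - <<'E'
from h import *
a=cv2.imread("pics/scene0.png");b=cv2.imread("pics/side0.png")
A=a[...,::-1].copy();B=b[...,::-1].copy()
for nm,b1,b2 in(("left",(280,90,305,135),(230,85,255,125)),("right",(143,110,168,150),(138,162,160,200))):
    c,s=wood(A,b1);d,t=wood(B,b2);print(nm,c,s,d,t,tri(("scene",*c),("side",*d)))
r=lambda i,x,y:cv2.resize(i[y:y+100,x:x+130],(390,300),interpolation=cv2.INTER_CUBIC)
cv2.imwrite("pics/crop.png",np.vstack([np.hstack([r(a,210,95),r(a,92,160)]),np.hstack([r(b,165,90),r(b,100,210)])]))
E
```

```text
left [291.8        100.33333333] [290  99   5   4  15] [240.01111111 102.35555556] [237  92   8  24  90] (array([0.56798134, 0.17319975, 0.28451   ]), [np.float64(0.00819829252427524), np.float64(0.00819829252427535)])
right [155.26928675 123.82532751] [143 110  25  37 687] [144.80821918 174.76712329] [140 169  11  17  73] (array([ 0.49056867, -0.11749828,  0.26774685]), [np.float64(0.00035737080448779217), np.float64(0.0003573708044878771)])
```

View pics/crop.png

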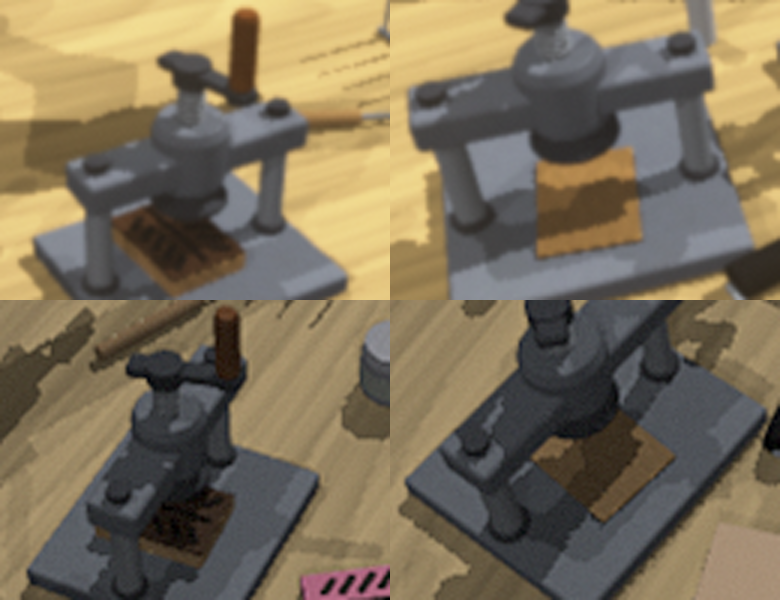

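The crop confirms it: the left press has the thick block with the dark leaf pattern (scene crop ~(175,240)). The right press has a plain thin board. The left handle centre is at about scene (291,113) and side (241,105).

```bash
python3 - <<'E'
from h import *
S=lambda x,y:("scene",210+x/3,95+y/3)
D=lambda x,y:("side",165+x/3,90+(y-300)/3)
for n,p,q in(("handle",S(243.5,54),D(228.5,344)),("top",S(245.5,10),D(229,309)),("hub",S(186,62),D(155,362)),("screwbase",S(189,122),D(164,405)),
 ("colTopNear",S(96,163),D(119,495)),("colTopFar",S(278,107),D(0,0))):
    x,e=tri(p,q);print(n,x.round(4),np.round(e[0],4))
for q in (S(96,163),S(278,107),D(119,493)): print("col z.153",onz(*q,.153).round(4))
h1=onz(*S(189,122),.17);h2=onz(*D(164,405),.17);print("boss",h1,h2)
print(camera_params("wrist"))
from scipy.spatial.transform import Rotation as R
print(R.from_rotvec(get_obs()["tool_rot"]).as_matrix().round(3))
E
```

```text
handle [0.5592 0.1859 0.2525] 0.0005
top [0.5614 0.1843 0.2913] 0.0009
hub [0.4963 0.1697 0.2191] 0.0003
screwbase [0.4977 0.1747 0.1622] 0.0023
colTopNear [0.5127 0.0756 0.155 ] 0.0017
colTopFar [0.1617 0.4937 0.1051] 0.1672
col z.153 [0.5082 0.0789 0.153 ]
col z.153 [0.5011 0.2623 0.153 ]
col z.153 [0.5112 0.077  0.153 ]
boss [0.51108853 0.16552783 0.17      ] [0.50121702 0.17108888 0.17      ]
{'camera_matrix': array([[297.31863964,   0.        , 255.65493688],
       [  0.        , 297.31863964, 192.93666454],
       [  0.        ,   0.        ,   1.        ]]), 'tool_from_camera': array([[-1.29809429e-03,  9.57037797e-01,  2.89960291e-01,
         7.49634984e-02],
       [ 9.99999157e-01,  1.24425106e-03,  3.70043441e-04,
        -3.31586525e-04],
       [-6.63784046e-06,  2.89960527e-01, -9.57038606e-01,
        -1.17671158e-01],
       [ 0.00000000e+00,  0.00000000e+00,  0.00000000e+00,
         1.00000000e+00]])}
[[-0.928  0.372 -0.001]
 [ 0.372  0.928 -0.002]
 [ 0.    -0.002 -1.   ]]
```

Call:
move_arm --deltas '[1,0,0,-0.05,0,1,0,0,-0.1,0,1,-0.04,-0.022,-0.105,0,1,-0.08,-0.043,-0.105,0,1,-0.12,-0.065,-0.105,0,1,-0.16,-0.087,-0.105,0,1,-0.2,-0.108,-0.105,0,1,-0.24,-0.13,-0.105,0,1,-0.28,-0.152,-0.105,0,1,-0.32,-0.174,-0.105,0]' --force 60

```text
t: 1.1
tool_pos: [0.4652, 0.2978, 0.3599]
tool_rot: [-0.594, -3.084, 0.003]
contact_force: [0.6, -0.6, -0.6]
opening: 0.0852
```

Call:
move_arm --deltas '[1,-0.04,-0.021,0,0,1,-0.08,-0.042,0,0,1,-0.11,-0.058,0,0,1,-0.13,-0.069,0,0,1,-0.13,-0.069,0,0,1,-0.13,-0.069,0,0]'

```text
t: 1.7
tool_pos: [0.5601, 0.1853, 0.3593]
tool_rot: [-0.595, -3.082, 0.003]
contact_force: [0.4, 0.9, 0.4]
opening: 0.0854
```

```bash
python3 - <<'E'
from h import *
o=get_obs();print(o["tool_pos"],o["q"],o["contact_force"])
w=get_image("wrist");a=get_image("scene");b=get_image("side")
B=lambda i:i[...,::-1]
z=lambda i,x,y:cv2.resize(i[y:y+96,x:x+128],(384,288))
cv2.imwrite("pics/w1.png",np.hstack([B(w),np.vstack([z(B(a),225,50),z(B(b),180,40)])[:384,:288]]))
E
```

```text
[0.56009537 0.18531136 0.35933017] [ 1.93847596e-01 -6.87112116e-02  1.56423725e+00 -1.00074425e-03
  1.64917726e+00 -9.95490038e-01] [0.4296947  0.89407406 0.43695412]
```

View pics/w1.png

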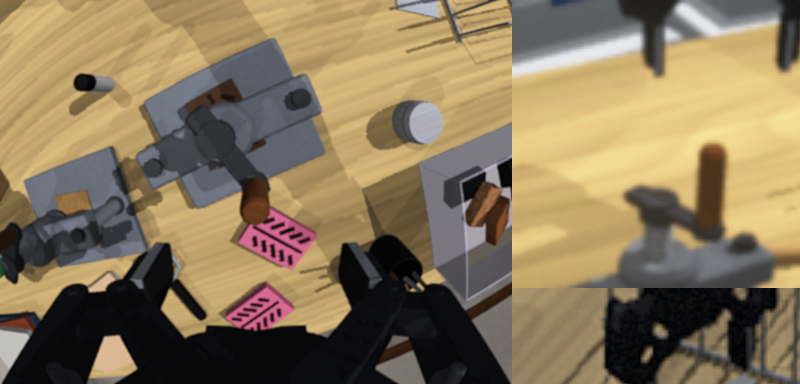

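The wrist view shows the handle top at (257,213), its bottom near (255,182), the hub at (213,134), and the column caps at (152,163) and (298,98). I'll cast these.

```bash
cat >> h.py <<'E'
from scipy.spatial.transform import Rotation as R
def wz(u,v,z,o):
    p=camera_params("wrist");K=np.array(p["camera_matrix"]);T=np.array(p["tool_from_camera"])
    a=np.array([(u-K[0,2])/K[0,0],(v-K[1,2])/K[1,1]]);t=np.linalg.norm(a)
    d=np.array([*(a/t*np.sin(t)),np.cos(t)]);d=T[:3,:3]@[d[0],-d[1],-d[2]]
    M=R.from_rotvec(o["tool_rot"]).as_matrix();d=M@d;c=np.array(o["tool_pos"])+M@T[:3,3]
    return c+d*(z-c[2])/d[2]
E
python3 - <<'E'
from h import *
o=get_obs()
for n,u,v,z in(("top",257,213,.287),("hub",213,134,.222),("c1",152,163,.155),("c2",298,98,.155)):print(n,wz(u,v,z,o).round(4))
E
```

```text
top [0.5571 0.1877 0.287 ]
hub [0.4985 0.1703 0.222 ]
c1 [0.5026 0.0798 0.155 ]
c2 [0.4983 0.259  0.155 ]
```

Call:
move_arm --deltas '[1,0.0025,0.0005,0.03,0,1,0.0025,0.0005,0.06,0,1,0.0025,0.0005,0.08,0,1,0.0025,0.0005,0.095,0,1,0.0025,0.0005,0.095,0,-0.3,0.0025,0.0005,0.095,0,-1,0.0025,0.0005,0.095,0,-1,0.0025,0.0005,0.095,0,-1,0.0025,0.0005,0.095,0,-1,0.0025,0.0005,0.095,0]' --force 60

```text
t: 2.85
tool_pos: [0.5576, 0.1875, 0.2662]
tool_rot: [-0.592, -3.085, 0.003]
contact_force: [-2.1, 0.5, 3.0]
opening: 0.0206
```

```bash
python3 - <<'E'
from h import *
o=get_obs();print(o["t"],o["tool_pos"],o["contact_force"],o["wrist_torque"],o["opening"])
w=get_image("wrist")
B=lambda i:i[...,::-1]
cv2.imwrite("pics/w2.png",B(w))
E
```

```text
2.85 [0.55755724 0.18752142 0.26623188] [-2.09697615  0.49467858  3.01467101] [0.09881989 0.33756695 0.00865747] 0.020641657798558644
```

View pics/w2.png

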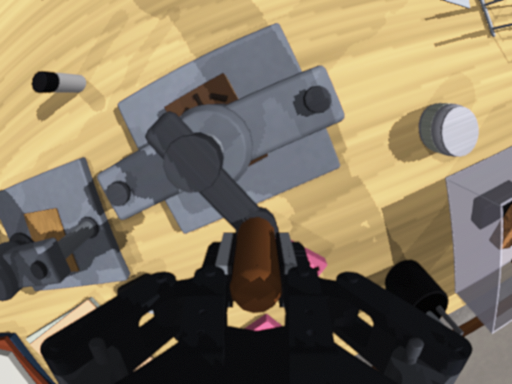

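```bash
cat > path.py <<'E'
import sys;from h import *
# args: axis x,y, step deg, n, z target of TCP ; from current angle
ax=np.array([float(sys.argv[1]),float(sys.argv[2])]);st=float(sys.argv[3]);n=int(sys.argv[4])
o=get_obs();M=R.from_rotvec(o["tool_rot"]).as_matrix();p=np.array(o["tool_pos"])
d=p[:2]-ax;a=np.arctan2(d[1],d[0]);print("r",np.hypot(*d).round(4),"ang",np.degrees(a).round(1),"z",p[2].round(4),"F",np.round(o["contact_force"],1),"t",o["t"])
for i in range(1,n+1):
    b=a+np.radians(st*i);q=np.array([*(ax+.055*np.array([np.cos(b),np.sin(b)])),p[2]])
    print(i,(M.T@(q-p)).round(4)[:2].tolist())
E
python3 - <<'E'
from h import *
o=get_obs()
for n,u,v,z in(("hub",193,160,.222),("boss",210,147,.17),("c1",118,192,.155),("c2",317,98,.155)):print(n,wz(u,v,z,o).round(4))
E
python3 path.py .505 .1715 4 10
```

```text
hub [0.5023 0.1714 0.222 ]
boss [0.503  0.1731 0.17  ]
c1 [0.5069 0.0788 0.155 ]
c2 [0.4988 0.2613 0.155 ]
r 0.0549 ang 17.1 z 0.2662 F [-2.4 -0.7  4.8] t 2.9
1 [0.0025, 0.0029]
2 [0.0052, 0.0057]
3 [0.0081, 0.0082]
4 [0.0111, 0.0105]
5 [0.0143, 0.0126]
6 [0.0177, 0.0145]
7 [0.0212, 0.0161]
8 [0.0247, 0.0175]
9 [0.0284, 0.0186]
10 [0.0322, 0.0195]
```

Call:
move_arm --deltas '[-1,0.0025,0.003,0,0,-1,0.005,0.0055,0,0,-1,0.008,0.008,0,0,-1,0.011,0.0105,0,0,-1,0.0145,0.0125,0,0,-1,0.0175,0.0145,0,0,-1,0.021,0.016,0,0,-1,0.0245,0.0175,0,0,-1,0.0285,0.0185,0,0,-1,0.032,0.0195,0,0]'

```text
t: 3.9
tool_pos: [0.5347, 0.216, 0.2662]
tool_rot: [-0.594, -3.085, 0.01]
contact_force: [-3.8, -9.7, 3.4]
opening: 0.0205
```

```bash
python3 path.py .505 .1715 5 10
```

```text
r 0.0535 ang 56.2 z 0.2662 F [-3.8 -9.7  3.4] t 3.9
1 [0.0044, 0.0023]
2 [0.0092, 0.0026]
3 [0.014, 0.0026]
4 [0.0188, 0.0021]
5 [0.0235, 0.0013]
6 [0.0281, -0.0]
7 [0.0326, -0.0017]
8 [0.0369, -0.0038]
9 [0.0411, -0.0062]
10 [0.045, -0.009]
```

```bash
python3 path.py .5057 .1693 5 10
```

```text
r 0.055 ang 58.1 z 0.2662 F [-3.8 -9.7  3.4] t 3.9
1 [0.0047, 0.0007]
2 [0.0095, 0.0009]
3 [0.0143, 0.0007]
4 [0.0191, 0.0001]
5 [0.0238, -0.0009]
6 [0.0284, -0.0024]
7 [0.0328, -0.0042]
8 [0.0371, -0.0064]
9 [0.0411, -0.009]
10 [0.0449, -0.0119]
```

Call:
move_arm --deltas '[-1,0.0045,0.0005,0,0,-1,0.0095,0.001,0,0,-1,0.0145,0.0005,0,0,-1,0.019,0,0,0,-1,0.024,-0.001,0,0,-1,0.0285,-0.0025,0,0,-1,0.033,-0.004,0,0,-1,0.037,-0.0065,0,0,-1,0.041,-0.009,0,0]'

```text
t: 4.8
tool_pos: [0.4924, 0.2225, 0.264]
tool_rot: [-0.593, -3.083, 0.012]
contact_force: [1.3, -4.5, -9.7]
opening: 0.0203
```

```bash
python3 path.py .5057 .1693 5 8
```

```text
r 0.0548 ang 104.1 z 0.264 F [ 1.3 -4.5 -9.7] t 4.8
1 [0.0039, -0.0028]
2 [0.0074, -0.0061]
3 [0.0105, -0.0097]
4 [0.0134, -0.0136]
5 [0.0159, -0.0176]
6 [0.0181, -0.0219]
7 [0.0199, -0.0264]
8 [0.0212, -0.031]
```

Call:
move_arm --deltas '[-1,0.003,-0.002,0,0,-1,0.0055,-0.004,0.0015,0,-1,0.0055,-0.004,0.003,0,-1,0.0055,-0.004,0.0045,0,-1,0.0055,-0.004,0.006,0,-1,0.0055,-0.004,0.0075,0,-1,0.0055,-0.004,0.008,0,-1,0.0055,-0.004,0.008,0]'

```text
t: 5.6
tool_pos: [0.4854, 0.2203, 0.2553]
tool_rot: [-0.593, -3.082, 0.015]
contact_force: [1.0, -6.2, -3.0]
opening: 0.0203
```

```bash
python3 path.py .5057 .1693 -5 1
```

```text
r 0.0549 ang 111.7 z 0.2553 F [ 1.  -6.2 -3. ] t 5.6
1 [-0.0035, 0.0032]
```

Call:
move_arm --deltas '[-1,0,0,0.001,0,-1,0,0,0.002,0,-1,0,0,0.002,0]'

```text
t: 5.9
tool_pos: [0.4859, 0.2205, 0.255]
tool_rot: [-0.594, -3.084, 0.013]
contact_force: [-0.9, -4.6, 4.5]
opening: 0.0203
```

```bash
python3 path.py .5057 .1688 -5 10
```

```text
r 0.0554 ang 111.0 z 0.255 F [-0.9 -4.6  4.5] t 5.9
1 [-0.0039, 0.0028]
2 [-0.0078, 0.0056]
3 [-0.012, 0.008]
4 [-0.0163, 0.0101]
5 [-0.0208, 0.0117]
6 [-0.0254, 0.013]
7 [-0.0302, 0.0139]
8 [-0.0349, 0.0143]
9 [-0.0397, 0.0143]
10 [-0.0445, 0.0139]
```

Call:
move_arm --deltas '[-1,-0.004,0.003,0,0,-1,-0.008,0.0055,0,0,-1,-0.012,0.008,0,0,-1,-0.0165,0.01,0.0003,0,-1,-0.021,0.0115,0.0004,0,-1,-0.0255,0.013,0.0006,0,-1,-0.03,0.014,0.0007,0,-1,-0.035,0.0145,0.0008,0,-1,-0.0395,0.0145,0.001,0,-1,-0.0445,0.014,0.0011,0]'

```text
t: 6.9
tool_pos: [0.5327, 0.2171, 0.2538]
tool_rot: [-0.593, -3.084, 0.012]
contact_force: [-3.4, -0.6, 0.6]
opening: 0.0206
```

```bash
python3 path.py .5057 .1688 -5 10
```

```text
r 0.0553 ang 60.8 z 0.2538 F [-3.4 -0.6  0.6] t 6.9
1 [-0.0047, -0.0011]
2 [-0.0093, -0.0023]
3 [-0.0138, -0.004]
4 [-0.0182, -0.006]
5 [-0.0223, -0.0084]
6 [-0.0263, -0.0111]
7 [-0.03, -0.0142]
8 [-0.0334, -0.0176]
9 [-0.0365, -0.0213]
10 [-0.0392, -0.0252]
```

Call:
move_arm --deltas '[-1,-0.0045,-0.001,0.0001,0,-1,-0.0095,-0.0025,0.0003,0,-1,-0.014,-0.004,0.0004,0,-1,-0.018,-0.006,0.0006,0,-1,-0.0225,-0.0085,0.0007,0,-1,-0.0265,-0.011,0.0008,0,-1,-0.03,-0.014,0.001,0,-1,-0.0335,-0.0175,0.0011,0,-1,-0.0365,-0.0215,0.0012,0,-1,-0.039,-0.025,0.0014,0]'

```text
t: 7.9
tool_pos: [0.5599, 0.179, 0.2524]
tool_rot: [-0.594, -3.084, 0.012]
contact_force: [-0.5, 2.4, -1.1]
opening: 0.0203
```

```bash
python3 path.py .5057 .1688 -5 10
```

```text
r 0.0551 ang 10.6 z 0.2524 F [-0.5  2.4 -1.1] t 7.9
1 [-0.0023, -0.0042]
2 [-0.0043, -0.0086]
3 [-0.0059, -0.0131]
4 [-0.0072, -0.0177]
5 [-0.008, -0.0225]
6 [-0.0084, -0.0272]
7 [-0.0084, -0.032]
8 [-0.008, -0.0368]
9 [-0.0071, -0.0415]
10 [-0.0059, -0.0462]
```

Call:
move_arm --deltas '[-1,-0.0025,-0.004,0.0001,0,-1,-0.0045,-0.0085,0.0003,0,-1,-0.006,-0.013,0.0004,0,-1,-0.007,-0.0175,0.0006,0,-1,-0.008,-0.0225,0.0007,0,-1,-0.0085,-0.027,0.0008,0,-1,-0.0085,-0.032,0.001,0,-1,-0.008,-0.037,0.0011,0,-1,-0.007,-0.0415,0.0012,0,-1,-0.006,-0.046,0.0015,0]'

```text
t: 8.9
tool_pos: [0.5481, 0.1336, 0.2511]
tool_rot: [-0.594, -3.084, 0.012]
contact_force: [-0.1, 2.2, -3.1]
opening: 0.0206
```

```bash
python3 path.py .5057 .1688 -5 10
```

```text
r 0.0551 ang -39.7 z 0.2511 F [-0.1  2.2 -3.1] t 8.9
1 [0.0018, -0.0045]
2 [0.0038, -0.0088]
3 [0.0062, -0.0129]
4 [0.009, -0.0169]
5 [0.0121, -0.0205]
6 [0.0155, -0.0239]
7 [0.0192, -0.0269]
8 [0.0232, -0.0297]
9 [0.0274, -0.032]
10 [0.0317, -0.034]
```

Call:
move_arm --deltas '[-1,0.002,-0.0045,0.0003,0,-1,0.004,-0.009,0.0005,0,-1,0.006,-0.013,0.0007,0,-1,0.009,-0.017,0.0008,0,-1,0.012,-0.0205,0.001,0,-1,0.0155,-0.024,0.0011,0,-1,0.019,-0.027,0.0013,0,-1,0.023,-0.0295,0.0014,0,-1,0.0275,-0.032,0.0016,0,-1,0.0315,-0.034,0.0017,0]'

```text
t: 9.9
tool_pos: [0.5059, 0.1137, 0.2497]
tool_rot: [-0.594, -3.085, 0.012]
contact_force: [1.4, 2.4, -2.7]
opening: 0.0206
```

```bash
python3 path.py .5057 .1688 -5 10
```

```text
r 0.0551 ang -89.8 z 0.2497 F [ 1.4  2.4 -2.7] t 9.9
1 [0.0045, -0.0015]
2 [0.0092, -0.0027]
3 [0.0139, -0.0035]
4 [0.0187, -0.0039]
5 [0.0235, -0.0039]
6 [0.0283, -0.0034]
7 [0.033, -0.0026]
8 [0.0376, -0.0013]
9 [0.0421, 0.0004]
10 [0.0465, 0.0025]
```

Call:
move_arm --deltas '[-1,0.0045,-0.0015,0.0003,0,-1,0.009,-0.0025,0.0005,0,-1,0.014,-0.0035,0.0006,0,-1,0.0185,-0.004,0.0008,0,-1,0.0235,-0.004,0.0009,0,-1,0.0285,-0.0035,0.001,0,-1,0.033,-0.0025,0.0012,0,-1,0.0375,-0.0015,0.0013,0,-1,0.042,0.0005,0.0015,0,-1,0.0465,0.0025,0.0016,0]'

```text
t: 10.9
tool_pos: [0.4635, 0.1334, 0.2482]
tool_rot: [0.594, 3.085, -0.012]
contact_force: [2.9, -0.3, -0.7]
opening: 0.0204
```

```bash
python3 path.py .5057 .1688 -5 10
```

```text
r 0.0551 ang -140.0 z 0.2482 F [ 2.9 -0.3 -0.7] t 10.9
1 [0.0041, 0.0025]
2 [0.008, 0.0053]
3 [0.0116, 0.0084]
4 [0.015, 0.0119]
5 [0.018, 0.0156]
6 [0.0207, 0.0195]
7 [0.0231, 0.0237]
8 [0.0251, 0.0281]
9 [0.0267, 0.0326]
10 [0.0278, 0.0373]
```

Call:
move_arm --deltas '[-1,0.004,0.0025,0.0002,0,-1,0.008,0.0055,0.0004,0,-1,0.0115,0.0085,0.0005,0,-1,0.015,0.012,0.0006,0,-1,0.018,0.0155,0.0008,0,-1,0.0205,0.0195,0.0009,0,-1,0.023,0.0235,0.0011,0,-1,0.025,0.028,0.0012,0,-1,0.0265,0.0325,0.0013,0,-1,0.028,0.0375,0.0015,0]'

```text
t: 11.9
tool_pos: [0.4515, 0.1789, 0.2467]
tool_rot: [0.594, 3.085, -0.013]
contact_force: [-0.1, -2.5, 3.9]
opening: 0.0211
```

```bash
python3 path.py .5057 .1688 -5 10
```

```text
r 0.0552 ang 169.4 z 0.2467 F [-0.1 -2.5  3.9] t 11.9
1 [0.0006, 0.0048]
2 [0.0009, 0.0096]
3 [0.0008, 0.0144]
4 [0.0003, 0.0191]
5 [-0.0007, 0.0238]
6 [-0.002, 0.0284]
7 [-0.0038, 0.0329]
8 [-0.0059, 0.0372]
9 [-0.0084, 0.0413]
10 [-0.0112, 0.0452]
```

Call:
move_arm --deltas '[-1,0.0005,0.005,0.0001,0,-1,0.001,0.0095,0.0002,0,-1,0.001,0.0145,0.0003,0,-1,0.0005,0.019,0.0005,0,-1,-0.0005,0.024,0.0006,0,-1,-0.002,0.0285,0.0007,0,-1,-0.004,0.033,0.0009,0,-1,-0.006,0.037,0.001,0,-1,-0.0085,0.0415,0.0012,0,-1,-0.011,0.045,0.0013,0]'

```text
t: 12.9
tool_pos: [0.4787, 0.217, 0.2453]
tool_rot: [-0.594, -3.085, 0.012]
contact_force: [-1.7, -3.2, 4.4]
opening: 0.0204
```

```bash
python3 path.py .5057 .1688 -4.5 5
```

```text
r 0.0553 ang 119.3 z 0.2453 F [-1.7 -3.2  4.4] t 12.9
1 [-0.0031, 0.0031]
2 [-0.0061, 0.0061]
3 [-0.0095, 0.0089]
4 [-0.013, 0.0114]
5 [-0.0167, 0.0136]
```

Call:
move_arm --deltas '[-1,-0.003,0.003,0.0001,0,-1,-0.006,0.006,0.0002,0,-1,-0.0095,0.009,0.0003,0,-1,-0.013,0.0115,0.0004,0,-1,-0.013,0.0115,0.0004,0,-1,-0.013,0.0115,0.0004,0,-1,-0.013,0.0115,0.0004,0]'

```text
t: 13.6
tool_pos: [0.4956, 0.2229, 0.2448]
tool_rot: [0.594, 3.083, -0.011]
contact_force: [3.4, -0.6, 2.1]
opening: 0.0207
```

```bash
python3 - <<'E'
from h import *
o=get_obs();print(o["t"],o["tool_pos"],o["contact_force"],o["opening"],np.round(o["dq"],4))
w=get_image("wrist")[...,::-1];b=get_image("side")[80:220,160:290,::-1];a=get_image("scene")[85:225,205:335,::-1]
f=lambda i:cv2.resize(i,(260,280))
cv2.imwrite("pics/fin.png",np.hstack([cv2.resize(w,(500,375)),np.vstack([f(a),f(b)])[:560] [::1].copy()[:375]]))
cv2.imwrite("pics/fin.png",np.hstack([f(a),f(b),cv2.resize(w[:,100:350],(260,280))]))
E
python3 path.py .5057 .1688 -4.5 0
```

```text
13.6 [0.49559888 0.22290446 0.24482346] [ 3.38065863 -0.64291671  2.10514404] 0.020730687365623047 [ 0.0011 -0.0014  0.0018  0.0019  0.0037 -0.0013]
r 0.0551 ang 100.9 z 0.2448 F [ 4.  -1.6  0.8] t 13.75
```

View pics/fin.png

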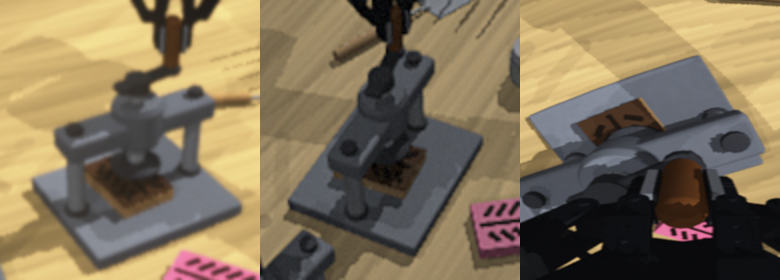

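The final views show the handle gripped, the screw lowered and the patterned block still in place (first panel ~(128,185)).

```bash
python3 -c "
from station import *
print(order.finish_job(), get_obs()['contact_force'], get_obs()['opening'])"
```

```text
the job is handed in; nothing more can be done
the job is handed in; nothing more can be done
```

I started the screw of the left press, the one with the thick patterned block, and handed the job in while still holding its crank handle at rest. I left the right press, with its thin bare board, alone.

- **Backward:** I gripped the handle from above and turned it anticlockwise about 90°. About 10 N of weight then came onto the hand. I followed it down about 11 mm until it was supported again.
- **Forward:** I turned it clockwise about 370° from where I stopped turning back. That is one full turn plus about 10° to cover the free play behind the drop.

**Last checks:**
- **Screw height:** it sank 10.2 mm over that turn, against 10 mm expected. It went down steadily, about 1.4 mm every 50°, which fits a properly started thread.
- **Grip and forces:** the opening read 20.7 mm on the 22 mm handle. Contact force was about 4 N, joint speeds were near zero, and the robot's clock read 13.75 s.
- **Block:** it looked unmoved in the final pictures. I judged that by eye and did not measure it.

No check failed. I only know the exact drop angle to within several degrees.

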